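Put the desk supplies into their matching holders

TASK

Tidy the vaccination desk: put the two plaster rolls, the vial and the stapler each into the white holder whose recess matches its outline - the large round recess for the thick, large plaster roll, the medium one for the thin, smaller roll, the small one for the vial, the long one for the stapler (either way round). Each must sit fully down in its recess, the rolls flat and the vial and stapler upright, and the two pens lying between these things must stay where they are.

Things in the scene. Friction and masses are not known exactly. Their poses are not given: they have to be found in the camera images.
- roll_wide: the larger of two loose tan rolls of fixing plaster, 52 mm diameter and 25 mm high, lying flat; grasp across its outside. Origin: centre of its underside; z up along its axis
- roll_narrow: the smaller loose tan roll of fixing plaster, 42 mm diameter and 12 mm high, lying flat; grasp across its outside. Origin: centre of its underside; z up along its axis
- vial: loose small vial with a purple cap, standing, 23 mm diameter and 49 mm high. Origin: centre of its underside; z up along its axis
- stapler: loose dark blue stapler standing on its base, 148 mm long (its x), 36 mm wide (its y), 45 mm high; the base is 136 x 32 mm and the arm on top 24 mm wide from 23 to 45 mm height, rigid here, good to grasp across its width at mid-length. Origin: centre of its underside; z up
- holder_large: fixed square white plastic holder, 84 x 84 mm and 8 mm high, with one round flat-floored recess of 68 mm diameter, 4 mm deep, in its middle (recess floor grey, 4 mm above the desk): the place of the larger plaster roll, with 8 mm to spare all round. Origin: centre of the underside, on the desk below the recess centre; z up, x and y along its sides
- holder_medium: fixed square white plastic holder, 84 x 84 mm and 8 mm high, with one round flat-floored recess of 58 mm diameter, 4 mm deep, in its middle (recess floor grey, 4 mm above the desk): the place of the smaller plaster roll, with 8 mm to spare all round. Origin: centre of the underside, on the desk below the recess centre; z up, x and y along its sides
- holder_small: fixed square white plastic holder, 84 x 84 mm and 8 mm high, with one round flat-floored recess of 39 mm diameter, 4 mm deep, in its middle (recess floor grey, 4 mm above the desk): the place of the vial, with 8 mm to spare all round. Origin: centre of the underside, on the desk below the recess centre; z up, x and y along its sides
- holder_long: fixed oblong white plastic holder, 180 mm (its x) x 68 mm (its y), 8 mm high, with a rectangular flat-floored recess 164 x 52 mm, 4 mm deep (recess floor grey, 4 mm above the desk): the place of the stapler, whose length goes along the holder's x, either way round. Origin: centre of the underside; z up
- marker: loose pen with a dark blue cap end and white barrel, 138 mm long (its y), 12 mm thick, lying on the desk pointing away from the robot, in the nearer row; to be left alone. Origin: underside centre
- pen: loose black and grey pen, 138 mm long (its y), 12 mm thick, lying on the desk pointing away from the robot, in the farther row; to be left alone. Origin: underside centre

How it is judged:
By the outcome, as a careful person would: the job done as asked, in the order asked, and still so for the second after the job is handed in, with the robot touching nothing.
It also fails if it takes over 99 s, if anything falls off the work surface, if the arm or the gripper's body presses on something with over 40 N, if the wrist force passes 120 N, or if a joint passes its speed limit or range.

ROBOT

A 6-joint arm with a two-finger parallel gripper is mounted at the origin on a cart in front of the work surface, level with it; the furniture and walls round the work are solid. World frame = base frame: x ahead of the robot, y to its left, z up, the work surface at z = 0. Lengths are in m, angles in rad, forces in N, time in s.
With the tool pointing down it reaches from about 0.3 to 0.75 m from the base axis. Payload 8.5 kg.
Tool frame: the origin (TCP) lies at the very end of the fingers, on their centre line; the grasp point (between the pads) lies 19 mm behind it; z points along the fingers, y is the line along which they close (so a half turn about z gives the same grasp; the last joint's range is limited). The gripper opens to 88 mm and grips with 3 to 60 N. Pads are 18 mm wide; open, the fingers measure 123 mm over their backs; the gripper's body (75 mm by 187 mm) begins 45 mm behind the grasp point.
Start: joints at [-1.412, 0.381, 1.297, -0, 1.464, -0.215], TCP at [0.201, -0.512, 0.205] pointing down, gripper open.
Joint ranges: [-3.11, 3.11], [-0.89, 2.33], [0.22, 2.48], [-1.42, 4.56], [0.17, 2.85], [-2.88, 2.88]. Speed limits (rad/s): [2.39, 2.39, 3.14, 3.14, 3.14, 3.14].

INTERFACE

Orientations are given as a rotation vector (axis times angle).
In Python, from bench import bot gives the robot as it stands. The module is installed in compiled form; this text tells all that it offers.
- The arm moves only by the tool jog_arm, never from a script. Its arguments are lists of equal length, an entry for each row: "offset": the shift along the tool's x, y, z each as a share of 0.02 m, from -1 to 1, a list of three; "rot": the turn, a rotation vector about the tool's x, y, z each as a share of 0.1 rad, from -1 to 1, a list of three. In form: {"offset": [[dx, dy, dz], ...], "rot": [[ax, ay, az], ...]}. A call has 1 to 8 rows; each row shifts and turns the commanded pose from where the row before left it, along the tool's axes as they then stand; what a row does not reach is not made up. A row lasts 1/12 s, in which the tool goes at most 41.7 mm and 7.16 degrees, less where a joint would pass 70% of its speed; a pose out of reach is approached as far as the arm can. A call with a number of a shift or a turn outside -1 to 1 is refused whole. A call with a gripper value outside its range is refused whole. "hand" is the opening, from -1 (shut) to 1 (fully open), set as the call begins (left out, the last holds). The fingers move at their own pace and stop on an object; "force" is the grip in N (left out, the last holds). Time passes only in rows, so rows that do not move let the fingers close. It gives the time, the measured TCP pose, the force, the opening and the grip force at its end, in the units of the state.
- bot.sense(): the state, without advancing time (a new reading comes with each control period).
- bot.camera(name): name is "scene" or "top" or "wrist"; returns a dict with "img" (420x560x3 uint8, red, green, blue), "z_map" (420x560 float32, m along the optical axis (not along the pixel's ray), 0 where there is no reading), "K" (3x3 intrinsics, pixels), "extrinsics" (4x4, takes a point from camera to world coordinates); the wrist camera has in their place "hand_eye" (4x4, takes a point from camera to tool coordinates, whose origin is the TCP and whose axes are the flange's). Camera axes: x right, y up, looking along -z (the intrinsics and any distortion apply to the point x, -y, -z); pixel columns grow to the right and rows downward; lengths in m; the calibration is good to about 2 mm. A picture is of the moment at which its call begins: read the wrist's pose just before it.
- bot.finish_job(): hands the job in; it is judged then, once.
The state is a dict: "time_s": time; "joint_positions": joint angles; "qd": joint speeds; "joint_torque": joint torques, N m; "eef_pos": TCP position; "tcp_rot": TCP orientation; "ft_force": force on the tool from outside, world axes, zero at the start; "ft_torque": the same for the moment, N m; "width": opening from 0.0 (shut) to 1.0 (fully open); "grip_force": force on a finger pad.
Only numpy, scipy, OpenCV 4.12 (cv2) and the standard library are available. Lean on these libraries where they do the work, as an engineer would, in place of code of your own. Each camera call takes 0.05 s, during which the arm holds its last target. There are 200 camera calls.

## Working session

There is one attempt and no reset: what is moved stays moved. The work goes in short steps, Python scripts to look and compute and a tool call to move; the robot and the scene stay as the last step left them, time stands still between calls to the robot, and variables do not carry over. Pictures are saved under pics/ and viewed, at most 14 in all, crops included, and the job is handed in when it is done.

Besides the shell and the picture viewer there is one more tool, called after "Call:" by a JSON object that holds its "fn" and its "kwargs", one argument or row to a line. jog_arm: Moves the arm, as the interface text tells. Its arguments: {"type":"object","properties":{"offset":{"type":"array","items":{"type":"array","items":{"type":"number","minimum":-1,"maximum":1}}},"rot":{"type":"array","items":{"type":"array","items":{"type":"number","minimum":-1,"maximum":1}}},"hand":{"type":"number"},"force":{"type":"number"}},"required":["offset","rot"]}

```bash
mkdir -p pics; python3 - <<'E'
from bench import bot
import cv2,pickle
s=bot.sense();print(s)
d={}
for n in("top","scene"):
    c=bot.camera(n);d[n]=c;cv2.imwrite(f"pics/{n}0.png",c["img"][:,:,::-1]);print(n,c["K"],c["extrinsics"])
pickle.dump(d,open("c0.pkl","wb"))
E
```

```text
{'time_s': 0.0, 'joint_positions': array([-1.41228598e+00,  3.81189310e-01,  1.29824612e+00, -2.46599623e-05,
        1.46361967e+00, -2.15319320e-01]), 'qd': array([-0.00018586,  0.00100126, -0.00197429,  0.00017103, -0.00254473,
        0.0010629 ]), 'joint_torque': array([-2.63980919e-04, -4.37935245e+01, -2.24558526e+01,  7.12727755e-02,
        3.52971128e-02, -9.50737149e-05]), 'eef_pos': array([ 0.20077847, -0.51168633,  0.20474634]), 'tcp_rot': array([-3.08543523e+00, -5.83529310e-01, -2.67350107e-05]), 'ft_force': array([-0.10715763,  0.25922825, -0.3590732 ]), 'ft_torque': array([-0.02222741, -0.02585035,  0.02195341]), 'grip_force': 0.0, 'width': 0.9968936059799987}
top [[534.80108237   0.         269.5319814 ]
 [  0.         534.80108237 205.48819765]
 [  0.           0.           1.        ]] [[ 0.11871139  0.97260649 -0.19986052  0.31868095]
 [-0.99292795  0.1165458  -0.02260908 -0.00474345]
 [ 0.00130316  0.20113105  0.97956348  1.13332763]
 [ 0.          0.          0.          1.        ]]
scene [[439.80676311   0.         275.85088493]
 [  0.         439.80676311 204.24299105]
 [  0.           0.           1.        ]] [[-0.7880251   0.41756011 -0.45239362  0.01249422]
 [-0.61539578 -0.5550908   0.559609    0.62399717]
 [-0.01744914  0.71938707  0.69439022  0.81792168]
 [ 0.          0.          0.          1.        ]]
```

View pics/top0.png

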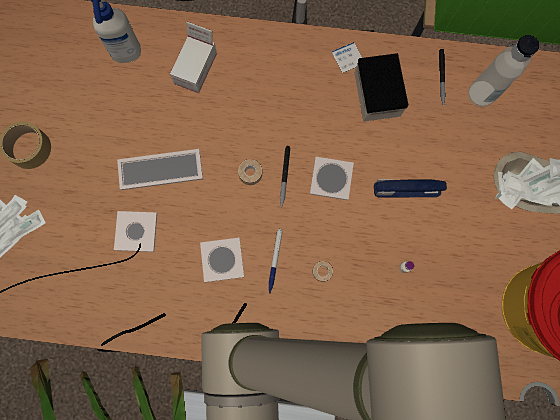

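View pics/scene0.png

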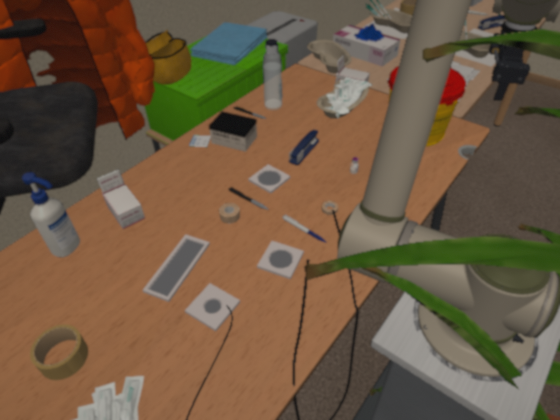

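The top view shows the wide roll at (250,171), narrow roll (322,271), vial (407,266) and stapler (410,188). The holders are large (332,178), medium (222,260), small (135,231) and long (160,169). The pens are at (285,177) and (275,260). The scene view shows the same layout.

```bash
cat > h.py <<'E'
import numpy as np,cv2
from scipy.spatial.transform import Rotation as R
def cast(c,T,uv,z):
    uv=np.atleast_2d(np.float64(uv)); k=np.linalg.inv(c["K"])
    d=np.c_[uv,np.ones(len(uv))]@k.T; d=d*[1,-1,-1]
    d=d@T[:3,:3].T; o=T[:3,3]
    return o+d*((z-o[2])/d[:,2])[:,None]
def pts3(c,T):
    v,u=np.mgrid[:420,:560]; z=c["z_map"]
    d=np.c_[u.ravel(),v.ravel(),np.ones(u.size)]@np.linalg.inv(c["K"]).T
    d=d*[1,-1,-1]*z.reshape(-1,1)
    return (d@T[:3,:3].T+T[:3,3]).reshape(420,560,3)
E
python3 - <<'E'
from h import *
import pickle
c=pickle.load(open("c0.pkl","rb"))["top"];print(c.keys())
T=c["extrinsics"];P=pts3(c,T)
img=c["img"];hsv=cv2.cvtColor(img,cv2.COLOR_RGB2HSV)
for n,(u,v) in dict(desk=(350,230),wide=(250,171),wr=(241,165),nr=(315,271),vial=(407,266),cap=(410,265),stap=(410,188),hl=(332,178),hm=(222,260),hs=(135,231),hlong=(160,169),white=(352,190),pen=(286,170),marker=(276,250)).items(): print(n,P[v,u].round(4),hsv[v,u])
def blob(m,u,v,w,h,z,n,big=True):
    mm=np.zeros(m.shape,np.uint8);mm[v-h:v+h,u-w:u+w]=m[v-h:v+h,u-w:u+w]
    mm=cv2.morphologyEx(mm,cv2.MORPH_CLOSE,np.ones((3,3)))
    k=max(cv2.findContours(mm,cv2.RETR_EXTERNAL,cv2.CHAIN_APPROX_NONE)[0],key=cv2.contourArea)[:,0,:]
    p=cast(c,T,k,z)[:,:2]*1000
    r=cv2.minAreaRect(p.astype(np.float32));e=cv2.fitEllipse(p.astype(np.float32))
    print(n,"rect",np.round(r[0],1),np.round(r[1],1),round(r[2],1),"ell",np.round(e[0],1),np.round(e[1],1))
H,S,V=[hsv[...,i].astype(int) for i in range(3)]
white=((S<60)&(V>60)).astype(np.uint8)
grey=((S<60)&(V>60)&(V<165)).astype(np.uint8)
for n,u,v,w,h in (("large",332,178,30,28),("med",222,260,30,28),("small",135,231,30,28),("long",160,169,50,26)):
    blob(white,u,v,w,h,.008,n); blob(grey,u,v,w-11,h-9,.004,n+" recess")
diff=np.abs(img.astype(int)-np.median(img[215:225,300:400].reshape(-1,3),0)).sum(2)
tall=(P[...,2]>.006).astype(np.uint8)
for n,u,v,w,h,z in (("wide",250,171,18,18,.025),("narrow",322,271,16,16,.012),("vial",407,266,14,14,.049),("stap",410,188,45,20,.045)):
    blob(tall,u,v,w,h,z,n+" depth")
blob(((V<110)&(S>60)&(H>100)&(H<140)).astype(np.uint8),410,188,45,18,.03,"stap col")
blob(((H>125)&(H<165)&(S>50)).astype(np.uint8),407,266,12,12,.049,"cap col")
E
ls
```

```text
dict_keys(['img', 'z_map', 'K', 'extrinsics'])
desk [ 0.5168 -0.1559  0.0023] [ 12 126 162]
wide [ 0.6223  0.0733 -0.0032] [ 12 128 149]
wr [0.6253 0.0921 0.0265] [ 15  85 159]
nr [ 0.4201 -0.0897  0.0119] [ 15  84 154]
vial [ 0.4485 -0.2699  0.0526] [155 176  87]
cap [ 0.4517 -0.2768  0.0483] [156 161  90]
stap [ 0.6128 -0.267   0.045 ] [114 123  58]
hl [ 0.6259 -0.1065  0.0043] [  0   5 101]
hm [0.4205 0.107  0.0038] [ 10   7 108]
hs [0.4595 0.2993 0.0059] [ 20   7 111]
hlong [0.6017 0.269  0.0029] [ 15  10 104]
white [ 0.6059 -0.153  -0.0017] [ 12 128 163]
pen [ 0.6307 -0.005   0.0086] [50 26 30]
marker [ 0.4543 -0.0037  0.0106] [ 20   4 181]
large rect [ 625.2 -104.7] [83.9 85.6] 87.2 ell [ 625.3 -104.7] [96.9 98.4]
large recess rect [ 627.6 -104.6] [66.7 67.9] 58.8 ell [ 627.2 -104.8] [66.5 67.5]
med rect [421.5 107.8] [83.8 83.5] 14.0 ell [421.5 107.8] [96.4 96.9]
med recess rect [421.4 109.3] [57.2 55. ] 7.6 ell [421.2 109.2] [55.4 57. ]
small rect [459.5 298.3] [84.3 85.3] 4.7 ell [459.5 298.3] [97.1 98.5]
small recess rect [460.  299.8] [39.  38.4] 9.9 ell [460.1 300.8] [37.5 38.3]
long rect [600.5 268.9] [ 69.3 180. ] 14.7 ell [600.5 268.9] [ 75.6 229.5]
long recess rect [597.8 270.3] [ 62.4 165. ] 14.7 ell [600.6 264.3] [ 65.6 206.1]
wide depth rect [613.7  72.3] [55.5 49.4] 7.0 ell [613.6  72. ] [51.1 55.4]
narrow depth rect [ 423.  -105.2] [39.7 39.8] 5.9 ell [ 422.7 -105.2] [40.1 41.1]
vial depth rect [ 447.7 -268.9] [22.2 28.9] 6.8 ell [ 448.4 -269.1] [21.4 29.3]
stap depth rect [ 610.1 -267.3] [ 42.7 151.2] 5.5 ell [ 612.3 -260.5] [ 39.3 182.4]
stap col rect [ 616.8 -269.8] [ 34.9 151.9] 6.8 ell [ 616.4 -268.2] [ 37.9 178.2]
cap col rect [ 451.5 -275.6] [16.3 14.2] 3.9 ell [ 451.4 -275.7] [14.5 16.1]
c0.pkl
h.py
pics
```

```bash
cat > plan.py <<'E'
# plan.py x y z yaw_deg (mm): rows from measured pose to target
import sys
from h import *
from bench import bot
def plan(t,yaw):
    s=bot.sense(); p=s["eef_pos"]; M=R.from_rotvec(s["tcp_rot"])
    y=np.radians(yaw); X=[np.cos(y),np.sin(y),0];Y=[np.sin(y),-np.cos(y),0]
    G=R.from_matrix(np.array([X,Y,[0,0,-1]]).T)
    rv=(M.inv()*G).as_rotvec(); d=np.array(t)/1000-p
    print("now",(p*1000).round(1),"yaw",round(np.degrees(np.arctan2(*M.as_matrix()[1::-1,0])),2),"t",round(s["time_s"],2),"w",round(s["width"]*88,1))
    n=int(max(np.ceil(np.abs(d).sum()/.02*.72),np.ceil(np.abs(rv).max()/.1),1))
    while 1:
        T=M;off=[]
        for i in range(n):
            off.append(T.inv().apply(d/n)/.02); T=T*R.from_rotvec(rv/n)
        if np.abs(off).max()<=1: break
        n+=1
    print(n,"rows rot",(rv/n/.1).round(3).tolist());
    print(np.round(off,2).tolist() if np.linalg.norm(rv)>.03 else np.round(off[0],3).tolist())
if __name__=="__main__":
    a=list(map(float,sys.argv[1:])); plan(a[:3],a[3])
E
python3 plan.py 605 50 130 90
```

```text
now [ 200.8 -511.7  204.8] yaw 21.42 t 0.1 w 87.8
38 rows rot [-0.0, -0.0, -0.315]
[[0.76, -0.49, 0.1], [0.78, -0.47, 0.1], [0.79, -0.44, 0.1], [0.81, -0.42, 0.1], [0.82, -0.39, 0.1], [0.83, -0.37, 0.1], [0.84, -0.34, 0.1], [0.85, -0.31, 0.1], [0.86, -0.29, 0.1], [0.87, -0.26, 0.1], [0.88, -0.23, 0.1], [0.89, -0.2, 0.1], [0.89, -0.18, 0.1], [0.9, -0.15, 0.1], [0.9, -0.12, 0.1], [0.91, -0.09, 0.1], [0.91, -0.06, 0.1], [0.91, -0.03, 0.1], [0.91, -0.01, 0.1], [0.91, 0.02, 0.1], [0.91, 0.05, 0.1], [0.91, 0.08, 0.1], [0.9, 0.11, 0.1], [0.9, 0.14, 0.1], [0.9, 0.17, 0.1], [0.89, 0.19, 0.1], [0.88, 0.22, 0.1], [0.88, 0.25, 0.1], [0.87, 0.28, 0.1], [0.86, 0.3, 0.1], [0.85, 0.33, 0.1], [0.84, 0.36, 0.1], [0.83, 0.38, 0.1], [0.81, 0.41, 0.1], [0.8, 0.43, 0.1], [0.79, 0.46, 0.1], [0.77, 0.48, 0.1], [0.76, 0.51, 0.1]]
```

Call:
{"fn": "jog_arm", "kwargs": {
  "offset": [
    [0.76, -0.49, 0.1],
    [0.78, -0.47, 0.1],
    [0.79, -0.44, 0.1],
    [0.81, -0.42, 0.1],
    [0.82, -0.39, 0.1],
    [0.83, -0.37, 0.1],
    [0.84, -0.34, 0.1],
    [0.85, -0.31, 0.1]
  ],
  "rot": [
    [0, 0, -0.315],
    [0, 0, -0.315],
    [0, 0, -0.315],
    [0, 0, -0.315],
    [0, 0, -0.315],
    [0, 0, -0.315],
    [0, 0, -0.315],
    [0, 0, -0.315]
  ],
  "hand": 1
}}

```text
time_s: 0.77
eef_pos: [0.2861, -0.3933, 0.189]
tcp_rot: [-2.988, -0.969, 0.0]
ft_force: [0.2, -0.3, 0.3]
width: 1.001
grip_force: 0.0
```

Call:
{"fn": "jog_arm", "kwargs": {
  "offset": [
    [0.86, -0.29, 0.1],
    [0.87, -0.26, 0.1],
    [0.88, -0.23, 0.1],
    [0.89, -0.2, 0.1],
    [0.89, -0.18, 0.1],
    [0.9, -0.15, 0.1],
    [0.9, -0.12, 0.1],
    [0.91, -0.09, 0.1]
  ],
  "rot": [
    [0, 0, -0.315],
    [0, 0, -0.315],
    [0, 0, -0.315],
    [0, 0, -0.315],
    [0, 0, -0.315],
    [0, 0, -0.315],
    [0, 0, -0.315],
    [0, 0, -0.315]
  ]
}}

```text
time_s: 1.43
eef_pos: [0.3711, -0.2751, 0.173]
tcp_rot: [-2.842, -1.337, 0.0]
ft_force: [-0.3, 0.1, 0.1]
width: 0.999
grip_force: 0.0
```

Call:
{"fn": "jog_arm", "kwargs": {
  "offset": [
    [0.91, -0.06, 0.1],
    [0.91, -0.03, 0.1],
    [0.91, -0.01, 0.1],
    [0.91, 0.02, 0.1],
    [0.91, 0.05, 0.1],
    [0.91, 0.08, 0.1],
    [0.9, 0.11, 0.1],
    [0.9, 0.14, 0.1]
  ],
  "rot": [
    [0, 0, -0.315],
    [0, 0, -0.315],
    [0, 0, -0.315],
    [0, 0, -0.315],
    [0, 0, -0.315],
    [0, 0, -0.315],
    [0, 0, -0.315],
    [0, 0, -0.315]
  ]
}}

```text
time_s: 2.1
eef_pos: [0.4562, -0.1569, 0.157]
tcp_rot: [-2.652, -1.684, 0.0]
ft_force: [0.8, -0.3, -1.1]
width: 1.001
grip_force: 0.0
```

Call:
{"fn": "jog_arm", "kwargs": {
  "offset": [
    [0.9, 0.17, 0.1],
    [0.89, 0.19, 0.1],
    [0.88, 0.22, 0.1],
    [0.88, 0.25, 0.1],
    [0.87, 0.28, 0.1],
    [0.86, 0.3, 0.1],
    [0.85, 0.33, 0.1],
    [0.84, 0.36, 0.1]
  ],
  "rot": [
    [0, 0, -0.315],
    [0, 0, -0.315],
    [0, 0, -0.315],
    [0, 0, -0.315],
    [0, 0, -0.315],
    [0, 0, -0.315],
    [0, 0, -0.315],
    [0, 0, -0.315]
  ]
}}

```text
time_s: 2.77
eef_pos: [0.5413, -0.0384, 0.1409]
tcp_rot: [-2.419, -2.003, 0.001]
ft_force: [0.6, -0.8, 1.0]
width: 1.002
grip_force: 0.0
```

Call:
{"fn": "jog_arm", "kwargs": {
  "offset": [
    [0.83, 0.38, 0.1],
    [0.81, 0.41, 0.1],
    [0.8, 0.43, 0.1],
    [0.79, 0.46, 0.1],
    [0.77, 0.48, 0.1],
    [0.76, 0.51, 0.1],
    [0, 0, 0],
    [0, 0, 0]
  ],
  "rot": [
    [0, 0, -0.315],
    [0, 0, -0.315],
    [0, 0, -0.315],
    [0, 0, -0.315],
    [0, 0, -0.315],
    [0, 0, -0.315],
    [0, 0, 0],
    [0, 0, 0]
  ]
}}

```text
time_s: 3.43
eef_pos: [0.6045, 0.05, 0.1287]
tcp_rot: [-2.22, -2.222, 0.001]
ft_force: [1.6, -0.7, 0.4]
width: 0.996
grip_force: 0.0
```

```bash
cat > look.py <<'E'
import sys
from h import *
from bench import bot
def look(n):
    s=bot.sense();c=bot.camera("wrist");W=np.eye(4);W[:3,:3]=R.from_rotvec(s["tcp_rot"]).as_matrix();W[:3,3]=s["eef_pos"]
    cv2.imwrite(f"pics/{n}.png",c["img"][:,:,::-1]); return c,W@c["hand_eye"]
E
python3 plan.py 615 72 60 90; python3 - <<'E'
from look import *
import pickle
c,T=look("w1");print(T.round(3));pickle.dump((c,T),open("w1.pkl","wb"))
E
```

```text
now [604.5  50.  128.7] yaw 90.03 t 3.43 w 87.6
4 rows rot [-0.003, 0.0, 0.001]
[0.275, 0.133, 0.859]
[[ 1.    -0.001  0.001  0.604]
 [ 0.     0.956  0.295  0.127]
 [-0.002 -0.295  0.956  0.308]
 [ 0.     0.     0.     1.   ]]
```

View pics/w1.png

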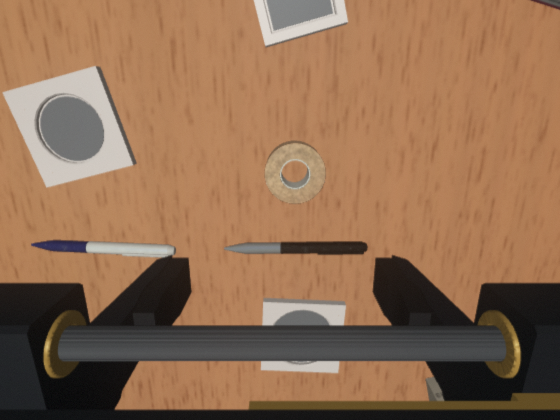

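The wrist view shows the wide roll at (295,173), the pens at (298,247) and (103,247), and the medium holder at (70,128).

```bash
python3 - <<'E'
from look import *
import pickle
c,T=pickle.load(open("w1.pkl","rb"));img=c["img"]
def bl(m,roi,z,n):
    u0,v0,u1,v1=roi;mm=np.zeros(m.shape,np.uint8);mm[v0:v1,u0:u1]=m[v0:v1,u0:u1]
    mm=cv2.morphologyEx(mm,cv2.MORPH_OPEN,np.ones((3,3)));mm=cv2.morphologyEx(mm,cv2.MORPH_CLOSE,np.ones((5,5)))
    k=max(cv2.findContours(mm,cv2.RETR_EXTERNAL,cv2.CHAIN_APPROX_NONE)[0],key=cv2.contourArea)[:,0]
    p=(cast(c,T,k,z)[:,:2]*1000).astype(np.float32);r=cv2.minAreaRect(p)
    print(n,np.round(r[0],1),np.round(r[1],1),round(r[2],1),"ell",np.round(cv2.fitEllipse(p)[:2],1).tolist())
hsv=cv2.cvtColor(img,cv2.COLOR_RGB2HSV);H,S,V=[hsv[...,i].astype(int) for i in range(3)]
print(hsv[173,275],hsv[173,340],hsv[200,340])
P=pts3(c,T)
bl((S<110)|(P[...,2]>.015),(255,130,335,215),.022,"wide")
bl((P[...,2]>.018),(255,130,335,215),.025,"wide depth")
bl(S<60,(0,60,140,190),.008,"med")
bl((S<60)&(V<150),(30,85,112,170),.004,"med rec")
E
```

```text
[ 17  87 184] [ 13 124 181] [ 12 130 172]
wide [615.2  74.4] [51.5 53.5] 0.0 ell [[614.9, 74.2], [51.4, 53.3]]
wide depth [615.1  74.5] [52.2 50.9] 89.2 ell [[614.8, 74.5], [51.0, 51.7]]
med [421.6 110. ] [87.3 84.1] 14.1 ell [[421.4, 110.1], [98.3, 101.6]]
med rec [417.9 109.4] [58.7 53.6] 0.0 ell [[418.6, 110.1], [53.1, 58.2]]
```

Call:
{"fn": "jog_arm", "kwargs": {
  "offset": [
    [0.3, 0.13, 0.7],
    [0.3, 0.13, 0.8],
    [0.3, 0.13, 0.9],
    [0.3, 0.13, 1],
    [0, 0, 1],
    [0, 0, 1],
    [0, 0, 0.6],
    [0, 0, 0]
  ],
  "rot": [
    [0, 0, 0],
    [0, 0, 0],
    [0, 0, 0],
    [0, 0, 0],
    [0, 0, 0],
    [0, 0, 0],
    [0, 0, 0],
    [0, 0, 0]
  ]
}}

```text
time_s: 4.15
eef_pos: [0.6133, 0.0727, 0.007]
tcp_rot: [-2.221, -2.217, 0.005]
ft_force: [-0.1, 0.0, -0.2]
width: 1.002
grip_force: 0.0
```

Call:
{"fn": "jog_arm", "kwargs": {
  "offset": [
    [0, 0, 0],
    [0, 0, 0],
    [0, 0, 0],
    [0, 0, 0],
    [0, 0, 0],
    [0, 0, 0],
    [0, 0, 0],
    [0, 0, 0]
  ],
  "rot": [
    [0, 0, 0],
    [0, 0, 0],
    [0, 0, 0],
    [0, 0, 0],
    [0, 0, 0],
    [0, 0, 0],
    [0, 0, 0],
    [0, 0, 0]
  ],
  "hand": -1,
  "force": 15
}}

```text
time_s: 4.82
eef_pos: [0.6151, 0.0736, 0.0094]
tcp_rot: [2.221, 2.221, 0.0]
ft_force: [-0.1, 0.2, 0.5]
width: 0.417
grip_force: 0.0
```

```bash
python3 - <<'E'
from look import *
look("w2"); s=bot.sense(); print(s["width"],s["grip_force"],s["eef_pos"])
E
```

```text
0.37074540850488846 0.0 [0.61514281 0.07364693 0.00939405]
```

View pics/w2.png

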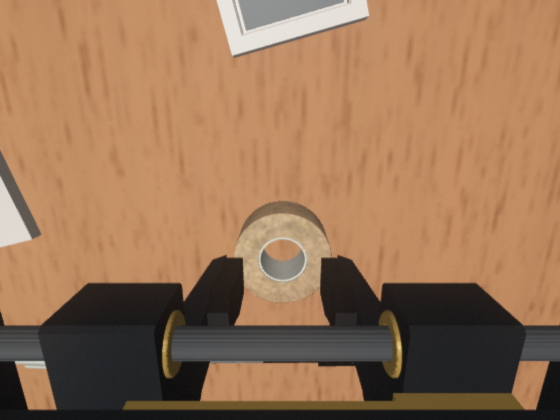

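The roll is at (283,250) between the finger tips (242,257) and (322,257). I'll check where the TCP projects.

```bash
python3 - <<'E'
from look import *
s=bot.sense();c,T=look("w2b");P=pts3(c,T)
def proj(p):
    q=np.linalg.inv(T)@np.r_[p,1];q=c["K"]@(q[:3]*[1,-1,-1]);return q[:2]/q[2]
e=s["eef_pos"];print("tcp px",proj(e),"grasp",proj(e+[0,0,.019]), s["width"],s["grip_force"])
for u,v in((243,250),(326,250),(283,225),(283,290),(283,208),(238,265),(326,265),(232,262)):print(u,v,P[v,u].round(4))
m=(P[...,2]>.018)&(P[...,2]<.03);m[:190]=0;m[310:]=0
hsv=cv2.cvtColor(c["img"],cv2.COLOR_RGB2HSV);m&=hsv[...,2]>80
p=P[m];print(m.sum(),p.min(0),p.max(0))
E
```

```text
tcp px [282.56660413 248.62814221] grasp [282.65251343 263.06945237] 0.37074540850488846 0.0
243 250 [0.5943 0.0795 0.0249]
326 250 [0.6378 0.08   0.026 ]
283 225 [0.6153 0.0937 0.0256]
283 290 [0.6153 0.0565 0.0261]
283 208 [0.6153 0.1002 0.017 ]
238 265 [0.5951 0.0837 0.0515]
326 265 [0.6345 0.0836 0.0512]
232 262 [0.592  0.0839 0.0486]
5378 [0.58941431 0.04812705 0.01800243] [0.64079784 0.10040769 0.02790902]
```

```bash
python3 - <<'E'
from look import *
import pickle
c1,T1=pickle.load(open("w1.pkl","rb"))
c2,T2=look("w2c");W=bot.sense()
np.set_printoptions(suppress=True)
for c,T,zt in((c1,T1,.1287),(c2,T2,.0094)):
    P=pts3(c,T)
    for v in (258,262,270,280,290,300,315):
        r=[]
        dark=cv2.cvtColor(c["img"],cv2.COLOR_RGB2HSV)[v,:,2]<70
        u=np.where(dark & (P[v,:,2]-zt>-.02)&(np.arange(560)>100)&(np.arange(560)<460))[0]
        L=u[u<282];Rr=u[u>282]
        if len(L) and len(Rr): print(v,L.max(),Rr.min(),P[v,L.max()]-[0,0,zt],P[v,Rr.min()]-[0,0,zt])
print(W["width"],W["eef_pos"])
E
```

```text
258 186 377 [0.55928377 0.06009398 0.03483095] [0.64880896 0.0597918  0.03396157]
262 187 376 [0.55981279 0.05839938 0.03557561] [0.64821552 0.05819072 0.03492715]
270 188 375 [0.55975103 0.05395717 0.03494446] [0.64783198 0.05447234 0.03576182]
280 189 374 [0.55993291 0.0489223  0.03537602] [0.64807075 0.04873094 0.03482052]
290 190 373 [0.55996952 0.04354108 0.03533145] [0.64800434 0.04339592 0.03488249]
300 186 377 [0.55980376 0.04228841 0.04217616] [0.6478908  0.04273178 0.04270237]
315 178 385 [0.56009951 0.0432283  0.05545533] [0.64847942 0.04207236 0.05354776]
258 234 329 [0.5924631  0.08417656 0.03553709] [0.63674723 0.08379779 0.03471167]
262 250 313 [0.60004588 0.08306829 0.03749126] [0.62892057 0.0836432  0.03869833]
270 250 313 [0.59999266 0.07929131 0.03806366] [0.62910321 0.07925157 0.03798131]
280 251 313 [0.60005216 0.07273381 0.03545737] [0.62889908 0.07590498 0.0413239 ]
290 251 312 [0.60006796 0.06828396 0.03701204] [0.62890865 0.06888114 0.03804179]
300 250 314 [0.60000687 0.06613146 0.04228234] [0.62904488 0.06895345 0.04686475]
315 247 317 [0.59971763 0.06573309 0.05355481] [0.62970708 0.06634378 0.0544556 ]
0.2832949118668927 [0.61512057 0.07361131 0.00933139]
```

```bash
python3 - <<'E'
from look import *
c=bot.camera("scene");T=c["extrinsics"];e=bot.sense()["eef_pos"];print(bot.sense()["width"])
q=np.linalg.inv(T)@np.r_[e,1];q=c["K"]@(q[:3]*[1,-1,-1]);q=q[:2]/q[2];print(q)
u,v=q.astype(int);im=c["img"][v-60:v+40,u-65:u+65,::-1]
cv2.imwrite("pics/s2.png",cv2.resize(im,None,fx=6,fy=6,interpolation=2))
E
```

```text
0.23796889808423946
[228.84462748 213.68477556]
```

View pics/s2.png

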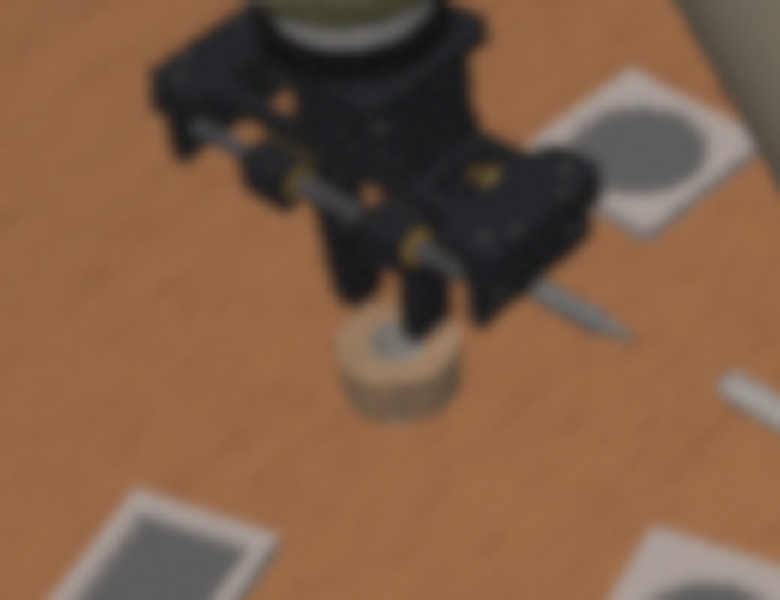

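The finger tips at about (350,300) and (425,330) in this crop are above the roll. The wrist depth agrees: the real tips end about 35 mm behind the reported TCP. I'll reopen and use tip z = reported z + 35 mm.

Call:
{"fn": "jog_arm", "kwargs": {
  "offset": [
    [0, 0, 0],
    [0, 0, 0],
    [0, 0, 0],
    [0, 0, 0],
    [0, 0, 0],
    [0, 0, 0],
    [0, 0, 0],
    [0, 0, 0]
  ],
  "rot": [
    [0, 0, 0],
    [0, 0, 0],
    [0, 0, 0],
    [0, 0, 0],
    [0, 0, 0],
    [0, 0, 0],
    [0, 0, 0],
    [0, 0, 0]
  ],
  "hand": 1
}}

```text
time_s: 5.68
eef_pos: [0.6151, 0.0736, 0.0094]
tcp_rot: [2.221, 2.221, 0.0]
ft_force: [-0.7, -0.2, -0.0]
width: 0.817
grip_force: 0.0
```

Call:
{"fn": "jog_arm", "kwargs": {
  "offset": [
    [0, 0, 0],
    [0, 0, 0.4],
    [0, 0, 0.4],
    [0, 0, 0.4],
    [0, 0, 0.4],
    [0, 0, 0.2],
    [0, 0, 0],
    [0, 0, 0]
  ],
  "rot": [
    [0, 0, 0],
    [0, 0, 0],
    [0, 0, 0],
    [0, 0, 0],
    [0, 0, 0],
    [0, 0, 0],
    [0, 0, 0],
    [0, 0, 0]
  ]
}}

```text
time_s: 6.35
eef_pos: [0.6151, 0.0736, -0.027]
tcp_rot: [-2.221, -2.221, 0.001]
ft_force: [-0.0, 0.2, -0.1]
width: 1.002
grip_force: 0.0
```

Call:
{"fn": "jog_arm", "kwargs": {
  "offset": [
    [0, 0, 0],
    [0, 0, 0],
    [0, 0, 0],
    [0, 0, 0],
    [0, 0, 0],
    [0, 0, 0],
    [0, 0, 0],
    [0, 0, 0]
  ],
  "rot": [
    [0, 0, 0],
    [0, 0, 0],
    [0, 0, 0],
    [0, 0, 0],
    [0, 0, 0],
    [0, 0, 0],
    [0, 0, 0],
    [0, 0, 0]
  ],
  "hand": -1,
  "force": 15
}}

```text
time_s: 7.02
eef_pos: [0.6152, 0.0736, -0.0265]
tcp_rot: [2.221, 2.221, 0.0]
ft_force: [-0.6, 0.3, 0.7]
width: 0.581
grip_force: 15.0
```

Call:
{"fn": "jog_arm", "kwargs": {
  "offset": [
    [0, 0, -0.5],
    [0, 0, -0.75],
    [-0.5, 0, -0.75],
    [-1, 0.06, 0],
    [-1, 0.06, 0],
    [-1, 0.06, 0],
    [-1, 0.06, 0],
    [-1, 0.06, 0]
  ],
  "rot": [
    [0, 0, 0],
    [0, 0, 0],
    [0, 0, 0],
    [0, 0, 0],
    [0, 0, 0],
    [0, 0, 0],
    [0, 0, 0],
    [0, 0, 0]
  ]
}}

```text
time_s: 7.68
eef_pos: [0.6212, -0.0373, 0.0141]
tcp_rot: [2.221, 2.221, 0.0]
ft_force: [0.9, 0.4, -0.7]
width: 0.58
grip_force: 15.0
```

Call:
{"fn": "jog_arm", "kwargs": {
  "offset": [
    [-1, 0.06, 0],
    [-1, 0.06, 0],
    [-1, 0.06, 0],
    [-0.45, 0.06, 0],
    [0, 0, 0],
    [0, 0, 0]
  ],
  "rot": [
    [0, 0, 0],
    [0, 0, 0],
    [0, 0, 0],
    [0, 0, 0],
    [0, 0, 0],
    [0, 0, 0]
  ]
}}

```text
time_s: 8.18
eef_pos: [0.6259, -0.105, 0.0135]
tcp_rot: [-2.222, -2.221, -0.0]
ft_force: [0.1, 0.7, -1.0]
width: 0.581
grip_force: 15.0
```

```bash
python3 plan.py 626 -105 -22 90; python3 - <<'E'
from look import *
look("w3")
E
```

```text
now [ 625.9 -105.    13.5] yaw 89.97 t 8.18 w 51.1
2 rows rot [-0.0, -0.002, -0.002]
[0.001, 0.003, 0.889]
```

View pics/w3.png

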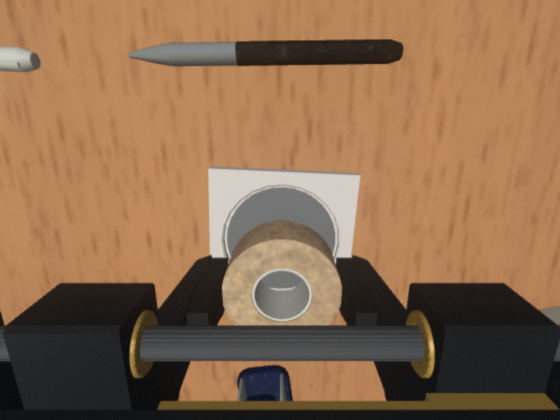

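The roll is held at (282,292), centred in x over the recess, whose far edge is at row 185. Lowering it and releasing.

Call:
{"fn": "jog_arm", "kwargs": {
  "offset": [
    [0, 0, 0.6],
    [0, 0, 0.6],
    [0, 0, 0.35],
    [0, 0, 0.15],
    [0, 0, 0.08],
    [0, 0, 0]
  ],
  "rot": [
    [0, 0, 0],
    [0, 0, 0],
    [0, 0, 0],
    [0, 0, 0],
    [0, 0, 0],
    [0, 0, 0]
  ]
}}

```text
time_s: 8.73
eef_pos: [0.6256, -0.1049, -0.0226]
tcp_rot: [-2.22, -2.221, 0.001]
ft_force: [-0.3, -0.1, -0.9]
width: 0.578
grip_force: 15.0
```

```bash
python3 - <<'E'
from look import *
s=bot.sense();print(s["ft_force"],s["eef_pos"])
c,T=look("w4");P=pts3(c,T);img=c["img"];hsv=cv2.cvtColor(img,cv2.COLOR_RGB2HSV);H,S,V=[hsv[...,i].astype(int) for i in range(3)]
x,y,z=P[...,0],P[...,1],P[...,2]
near=(abs(x-.626)<.06)&(abs(y+.105)<.07)
w=near&(S<40)&(V>120)&(z<.013);print("white",np.percentile(x[w],[1,99]),np.percentile(y[w],[1,99]))
r=near&(S>50)&(H<25)&(z>.022)&(z<.045);print("roll",np.percentile(x[r],[1,99]),np.percentile(y[r],[1,99]),np.percentile(z[r],[5,50,95]))
E
```

```text
[-0.34853387 -0.1178895  -0.8828428 ] [ 0.62558135 -0.10486275 -0.02256299]
white [0.5845619  0.66720685] [-0.13195724 -0.05989417]
roll [0.58601039 0.66369461] [-0.11842743 -0.07856985] [0.02539218 0.02935483 0.0405501 ]
```

Call:
{"fn": "jog_arm", "kwargs": {
  "offset": [
    [0, 0, 0],
    [0, 0, 0],
    [0, 0, 0],
    [0, 0, -0.5],
    [0, 0, -1],
    [0, -0.3, -1],
    [0, -0.9, -1],
    [0, -1, -0.5]
  ],
  "rot": [
    [0, 0, 0],
    [0, 0, 0],
    [0, 0, 0],
    [0, 0, 0],
    [0, 0, 0],
    [0, 0, 0],
    [0, 0, 0],
    [0, 0, 0]
  ],
  "hand": 1
}}

```text
time_s: 9.45
eef_pos: [0.5828, -0.1058, 0.0606]
tcp_rot: [2.218, 2.219, 0.003]
ft_force: [-0.4, -0.3, 0.3]
width: 1.002
grip_force: 0.0
```

Call:
{"fn": "jog_arm", "kwargs": {
  "offset": [
    [0, -1, -0.2],
    [0, -1, 0],
    [0, -1, 0],
    [0, -1, 0],
    [0, -1, 0],
    [0, -1, 0],
    [0, -1, 0],
    [0, -1, 0]
  ],
  "rot": [
    [0, 0, 0],
    [0, 0, 0],
    [0, 0, 0],
    [0, 0, 0],
    [0, 0, 0],
    [0, 0, 0],
    [0, 0, 0],
    [0, 0, 0]
  ]
}}

```text
time_s: 10.12
eef_pos: [0.4212, -0.1054, 0.0625]
tcp_rot: [2.22, 2.221, 0.0]
ft_force: [-0.1, -0.6, 0.4]
width: 1.0
grip_force: 0.0
```

Call:
{"fn": "jog_arm", "kwargs": {
  "offset": [
    [0, 0, 0],
    [0, 0, 0]
  ],
  "rot": [
    [0, 0, 0],
    [0, 0, 0]
  ]
}}

```text
time_s: 10.28
eef_pos: [0.4222, -0.1057, 0.0626]
tcp_rot: [2.221, 2.219, 0.001]
ft_force: [0.8, -0.9, 0.2]
width: 0.997
grip_force: 0.0
```

```bash
python3 plan.py 422 -104 -27 90; python3 - <<'E'
from look import *
c,T=look("w5");P=pts3(c,T);hsv=cv2.cvtColor(c["img"],cv2.COLOR_RGB2HSV);H,S,V=[hsv[...,i].astype(int) for i in range(3)]
m=((S<105)&(S>30)&(H<30)&(P[...,2]<.025)&(abs(P[...,0]-.423)<.04)&(abs(P[...,1]+.105)<.04)).astype(np.uint8)
m=cv2.morphologyEx(m,cv2.MORPH_OPEN,np.ones((3,3)))
k=max(cv2.findContours(m,cv2.RETR_EXTERNAL,cv2.CHAIN_APPROX_NONE)[0],key=cv2.contourArea)[:,0]
p=(cast(c,T,k,.011)[:,:2]*1000).astype(np.float32);print(p.min(0),p.max(0),cv2.fitEllipse(p),hsv[210,280])
E
```

```text
now [ 422.2 -105.7   62.6] yaw 89.95 t 10.28 w 87.7
5 rows rot [0.003, 0.001, -0.002]
[0.018, -0.003, 0.896]
[ 401.0294  -124.15269] [442.1188  -81.22244] ((421.2888488769531, -103.05299377441406), (40.718936920166016, 42.90235900878906), 2.650179862976074) [ 14 130 182]
```

View pics/w5.png

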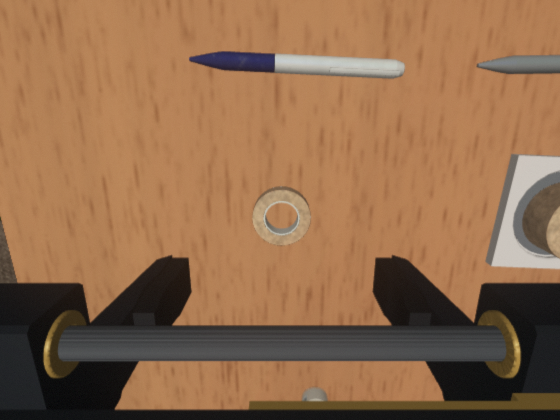

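The narrow roll is at (281,216), the wide roll is sitting in the large holder (545,220), and the marker (300,65) hasn't moved.

Call:
{"fn": "jog_arm", "kwargs": {
  "offset": [
    [0.13, -0.03, 0.8],
    [0, 0, 1],
    [0, 0, 1],
    [0, 0, 0.8],
    [0, 0, 0.6],
    [0, 0, 0.38],
    [0, 0, 0],
    [0, 0, 0]
  ],
  "rot": [
    [0, 0, 0],
    [0, 0, 0],
    [0, 0, 0],
    [0, 0, 0],
    [0, 0, 0],
    [0, 0, 0],
    [0, 0, 0],
    [0, 0, 0]
  ]
}}

```text
time_s: 11.0
eef_pos: [0.422, -0.1029, -0.0298]
tcp_rot: [2.221, 2.222, 0.0]
ft_force: [-0.2, 1.0, -0.5]
width: 1.003
grip_force: 0.0
```

Call:
{"fn": "jog_arm", "kwargs": {
  "offset": [
    [0, 0, 0],
    [0, 0, 0],
    [0, 0, 0],
    [0, 0, 0],
    [0, 0, 0],
    [0, 0, 0],
    [0, 0, 0],
    [0, 0, 0]
  ],
  "rot": [
    [0, 0, 0],
    [0, 0, 0],
    [0, 0, 0],
    [0, 0, 0],
    [0, 0, 0],
    [0, 0, 0],
    [0, 0, 0],
    [0, 0, 0]
  ],
  "hand": -1,
  "force": 10
}}

```text
time_s: 11.67
eef_pos: [0.4214, -0.1028, -0.0298]
tcp_rot: [2.221, 2.221, 0.0]
ft_force: [-0.6, 0.3, 1.7]
width: 0.461
grip_force: 10.0
```

Call:
{"fn": "jog_arm", "kwargs": {
  "offset": [
    [0, 0, 0],
    [0, 0, 0],
    [0, 0, 0]
  ],
  "rot": [
    [0, 0, 0],
    [0, 0, 0],
    [0, 0, 0]
  ]
}}

```text
time_s: 11.92
eef_pos: [0.4214, -0.1028, -0.0298]
tcp_rot: [2.221, 2.221, 0.0]
ft_force: [0.4, 0.2, 1.8]
width: 0.464
grip_force: 10.0
```

Call:
{"fn": "jog_arm", "kwargs": {
  "offset": [
    [0, 0, -0.5],
    [0, 0, -0.75],
    [0.5, 0, -0.75],
    [1, 0, 0],
    [1, 0, 0],
    [1, 0, 0],
    [1, 0, 0],
    [1, 0, 0]
  ],
  "rot": [
    [0, 0, 0],
    [0, 0, 0],
    [0, 0, 0],
    [0, 0, 0],
    [0, 0, 0],
    [0, 0, 0],
    [0, 0, 0],
    [0, 0, 0]
  ]
}}

```text
time_s: 12.58
eef_pos: [0.4211, 0.0081, 0.0101]
tcp_rot: [-2.222, -2.221, 0.0]
ft_force: [-0.4, 0.1, -0.6]
width: 0.464
grip_force: 10.0
```

Call:
{"fn": "jog_arm", "kwargs": {
  "offset": [
    [1, 0, 0],
    [1, 0, 0],
    [1, 0, 0],
    [1, 0, 0],
    [0.8, 0, 0],
    [0.3, 0, 0],
    [0, 0, 0],
    [0, 0, 0]
  ],
  "rot": [
    [0, 0, 0],
    [0, 0, 0],
    [0, 0, 0],
    [0, 0, 0],
    [0, 0, 0],
    [0, 0, 0],
    [0, 0, 0],
    [0, 0, 0]
  ]
}}

```text
time_s: 13.25
eef_pos: [0.4213, 0.1089, 0.0101]
tcp_rot: [2.221, 2.222, -0.0]
ft_force: [-0.2, 0.4, -0.5]
width: 0.465
grip_force: 10.0
```

```bash
python3 plan.py 421.5 109 -25 90; python3 - <<'E'
from look import *
c,T=look("w6");P=pts3(c,T);hsv=cv2.cvtColor(c["img"],cv2.COLOR_RGB2HSV);H,S,V=[hsv[...,i].astype(int) for i in range(3)]
x,y,z=P[...,0],P[...,1],P[...,2]
near=(abs(x-.4215)<.06)&(abs(y-.109)<.07)
w=near&(S<40)&(V>120)&(z<.013);print("white",np.percentile(x[w],[1,99]),np.percentile(y[w],[1,99]))
r=near&(S>50)&(H<25)&(z>.03)&(z<.06);print("roll",np.percentile(x[r],[1,99]),np.percentile(y[r],[1,99]),np.percentile(z[r],[5,50,95]))
E
```

```text
now [421.3 108.9  10.1] yaw 90.03 t 13.25 w 40.9
2 rows rot [-0.001, 0.001, 0.003]
[0.003, 0.004, 0.877]
white [0.37322246 0.46138213] [0.06388894 0.15773964]
roll [0.38894446 0.44884398] [0.08934406 0.12926978] [0.04538278 0.0525113  0.0556866 ]
```

View pics/w6.png

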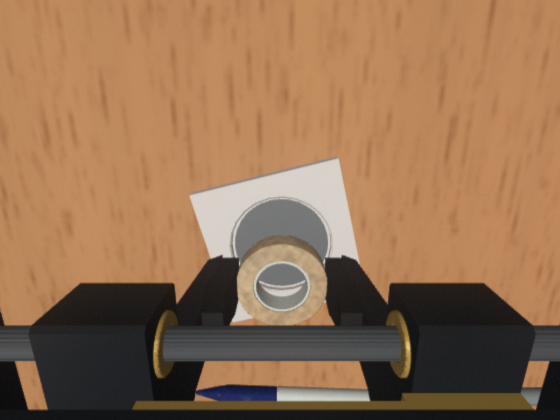

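The narrow roll is held at (282,280), with the recess centred at about (281,243). Lowering and releasing, then heading for the vial.

Call:
{"fn": "jog_arm", "kwargs": {
  "offset": [
    [0, 0, 0.6],
    [0, 0, 0.6],
    [0, 0, 0.35],
    [0, 0, 0.15],
    [0, 0, 0.07],
    [0, 0, 0]
  ],
  "rot": [
    [0, 0, 0],
    [0, 0, 0],
    [0, 0, 0],
    [0, 0, 0],
    [0, 0, 0],
    [0, 0, 0]
  ]
}}

```text
time_s: 13.8
eef_pos: [0.4212, 0.1087, -0.025]
tcp_rot: [-2.222, -2.221, 0.001]
ft_force: [-0.6, -0.0, 1.0]
width: 0.46
grip_force: 10.7
```

Call:
{"fn": "jog_arm", "kwargs": {
  "offset": [
    [0, 0, 0],
    [0, 0, 0],
    [0, 0, 0],
    [0, 0, -0.5],
    [0, 0, -1],
    [-0.3, 0, -1],
    [-0.9, 0.1, -1],
    [-1, 0.1, -1]
  ],
  "rot": [
    [0, 0, 0],
    [0, 0, 0],
    [0, 0, 0],
    [0, 0, 0],
    [0, 0, 0],
    [0, 0, 0],
    [0, 0, 0],
    [0, 0, 0]
  ],
  "hand": 1
}}

```text
time_s: 14.47
eef_pos: [0.425, 0.0652, 0.0658]
tcp_rot: [-2.219, -2.223, -0.0]
ft_force: [-0.5, -0.4, -0.5]
width: 0.999
grip_force: 0.0
```

Call:
{"fn": "jog_arm", "kwargs": {
  "offset": [
    [-1, 0.1, -0.5],
    [-1, 0.1, 0],
    [-1, 0.1, 0],
    [-1, 0.1, 0],
    [-1, 0.1, 0],
    [-1, 0.1, 0],
    [-1, 0.1, 0],
    [-1, 0.1, 0]
  ],
  "rot": [
    [0, 0, 0],
    [0, 0, 0],
    [0, 0, 0],
    [0, 0, 0],
    [0, 0, 0],
    [0, 0, 0],
    [0, 0, 0],
    [0, 0, 0]
  ]
}}

```text
time_s: 15.13
eef_pos: [0.4413, -0.0958, 0.0749]
tcp_rot: [2.221, 2.221, 0.0]
ft_force: [0.1, -0.4, -0.0]
width: 0.998
grip_force: 0.0
```

Call:
{"fn": "jog_arm", "kwargs": {
  "offset": [
    [-1, 0.1, 0],
    [-1, 0.1, 0],
    [-1, 0.1, 0],
    [-1, 0.1, 0],
    [-1, 0.1, 0],
    [-1, 0.1, 0],
    [-1, 0, 0],
    [-0.5, 0, 0]
  ],
  "rot": [
    [0, 0, 0],
    [0, 0, 0],
    [0, 0, 0],
    [0, 0, 0],
    [0, 0, 0],
    [0, 0, 0],
    [0, 0, 0],
    [0, 0, 0]
  ]
}}

```text
time_s: 15.8
eef_pos: [0.4534, -0.2467, 0.0748]
tcp_rot: [2.222, 2.22, -0.0]
ft_force: [-1.1, 0.2, -0.3]
width: 1.0
grip_force: 0.0
```

```bash
python3 plan.py 450 -272 -20 90; python3 - <<'E'
from look import *
c,T=look("w7");P=pts3(c,T);hsv=cv2.cvtColor(c["img"],cv2.COLOR_RGB2HSV);H,S,V=[hsv[...,i].astype(int) for i in range(3)]
x,y,z=P[...,0],P[...,1],P[...,2]
m=(abs(x-.45)<.04)&(abs(y+.27)<.05)&(z>.015)&(z<.07)&(np.mgrid[:420,:560][0]<300)
print(m.sum(),[np.percentile(a[m],[1,50,99]).round(4) for a in(x,y,z)])
pm=((H>130)&(H<170)&(S>80)&m).astype(np.uint8)
k=max(cv2.findContours(pm,cv2.RETR_EXTERNAL,cv2.CHAIN_APPROX_NONE)[0],key=cv2.contourArea)[:,0];print(k.min(0),k.max(0))
p=cast(c,T,k,.049)*1000;print("cap",p.min(0),p.max(0))
E
```

```text
now [ 453.4 -246.7   74.8] yaw 89.93 t 15.8 w 88.0
5 rows rot [0.001, 0.001, -0.002]
[-0.252, -0.034, 0.948]
1141 [array([0.4394, 0.4504, 0.461 ]), array([-0.2815, -0.2687, -0.2626]), array([0.0158, 0.0405, 0.0502])]
[266 260] [290 282]
cap [ 442.29402483 -282.29423284   49.        ] [ 458.43401155 -265.96555937   49.        ]
```

View pics/w7.png

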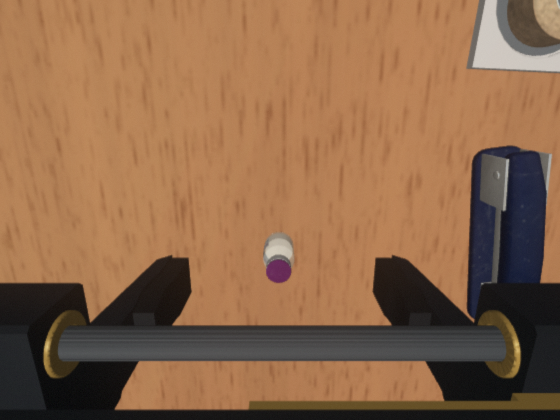

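The vial is at (279,262), between the open fingers. The stapler is at (510,235).

Call:
{"fn": "jog_arm", "kwargs": {
  "offset": [
    [-0.7, -0.1, 0.3],
    [-0.66, -0.05, 0.8],
    [0, 0, 1],
    [0, 0, 1],
    [0, 0, 1],
    [0, 0, 0.6],
    [0, 0, 0.3],
    [0, 0, 0]
  ],
  "rot": [
    [0, 0, 0],
    [0, 0, 0],
    [0, 0, 0],
    [0, 0, 0],
    [0, 0, 0],
    [0, 0, 0],
    [0, 0, 0],
    [0, 0, 0]
  ]
}}

```text
time_s: 16.52
eef_pos: [0.4497, -0.2712, -0.0265]
tcp_rot: [-2.219, -2.22, 0.0]
ft_force: [-0.1, -0.1, 0.2]
width: 0.999
grip_force: 0.0
```

Call:
{"fn": "jog_arm", "kwargs": {
  "offset": [
    [0, 0, 0],
    [0, 0, 0],
    [0, 0, 0],
    [0, 0, 0],
    [0, 0, 0],
    [0, 0, 0],
    [0, 0, 0],
    [0, 0, 0]
  ],
  "rot": [
    [0, 0, 0],
    [0, 0, 0],
    [0, 0, 0],
    [0, 0, 0],
    [0, 0, 0],
    [0, 0, 0],
    [0, 0, 0],
    [0, 0, 0]
  ],
  "hand": -1,
  "force": 10
}}

```text
time_s: 17.18
eef_pos: [0.4504, -0.272, -0.0252]
tcp_rot: [2.221, 2.221, 0.0]
ft_force: [-0.2, 1.1, -0.0]
width: 0.419
grip_force: 0.0
```

Call:
{"fn": "jog_arm", "kwargs": {
  "offset": [
    [0, 0, 0],
    [0, 0, 0],
    [0, 0, 0],
    [0, 0, 0],
    [0, 0, 0],
    [0, 0, 0]
  ],
  "rot": [
    [0, 0, 0],
    [0, 0, 0],
    [0, 0, 0],
    [0, 0, 0],
    [0, 0, 0],
    [0, 0, 0]
  ]
}}

```text
time_s: 17.68
eef_pos: [0.4503, -0.272, -0.0253]
tcp_rot: [-2.221, -2.221, -0.0]
ft_force: [-0.2, 0.3, 0.8]
width: 0.26
grip_force: 10.0
```

Call:
{"fn": "jog_arm", "kwargs": {
  "offset": [
    [0, 0, -0.5],
    [0, 0, -1],
    [0.3, 0, -1],
    [0.7, 0, -0.5],
    [1, 0, 0],
    [1, 0, 0],
    [1, 0, 0],
    [1, 0, 0]
  ],
  "rot": [
    [0, 0, 0],
    [0, 0, 0],
    [0, 0, 0],
    [0, 0, 0],
    [0, 0, 0],
    [0, 0, 0],
    [0, 0, 0],
    [0, 0, 0]
  ]
}}

```text
time_s: 18.35
eef_pos: [0.45, -0.1702, 0.0351]
tcp_rot: [-2.221, -2.221, -0.0]
ft_force: [-0.1, -0.3, -0.1]
width: 0.259
grip_force: 10.0
```

Call:
{"fn": "jog_arm", "kwargs": {
  "offset": [
    [1, 0.1, 0],
    [1, 0.1, 0],
    [1, 0.1, 0],
    [1, 0.1, 0],
    [1, 0.08, 0],
    [1, 0, 0],
    [1, 0, 0],
    [1, 0, 0]
  ],
  "rot": [
    [0, 0, 0],
    [0, 0, 0],
    [0, 0, 0],
    [0, 0, 0],
    [0, 0, 0],
    [0, 0, 0],
    [0, 0, 0],
    [0, 0, 0]
  ]
}}

```text
time_s: 19.02
eef_pos: [0.4593, -0.0103, 0.035]
tcp_rot: [-2.221, -2.222, -0.0]
ft_force: [0.3, -0.5, -0.4]
width: 0.257
grip_force: 10.0
```

Call:
{"fn": "jog_arm", "kwargs": {
  "offset": [
    [1, 0, 0],
    [1, 0, 0],
    [1, 0, 0],
    [1, 0, 0],
    [1, 0, 0],
    [1, 0, 0],
    [1, 0, 0],
    [1, 0, 0]
  ],
  "rot": [
    [0, 0, 0],
    [0, 0, 0],
    [0, 0, 0],
    [0, 0, 0],
    [0, 0, 0],
    [0, 0, 0],
    [0, 0, 0],
    [0, 0, 0]
  ]
}}

```text
time_s: 19.68
eef_pos: [0.459, 0.1495, 0.035]
tcp_rot: [-2.221, -2.222, 0.0]
ft_force: [0.6, 0.3, 0.0]
width: 0.256
grip_force: 10.0
```

Call:
{"fn": "jog_arm", "kwargs": {
  "offset": [
    [1, 0, 0],
    [1, 0, 0],
    [1, 0, 0],
    [1, 0, 0],
    [1, 0, 0],
    [1, 0, 0],
    [0.8, 0, 0],
    [0, 0, 0]
  ],
  "rot": [
    [0, 0, 0],
    [0, 0, 0],
    [0, 0, 0],
    [0, 0, 0],
    [0, 0, 0],
    [0, 0, 0],
    [0, 0, 0],
    [0, 0, 0]
  ]
}}

```text
time_s: 20.35
eef_pos: [0.4589, 0.2866, 0.035]
tcp_rot: [-2.218, -2.224, -0.001]
ft_force: [0.1, -0.8, -0.1]
width: 0.255
grip_force: 10.0
```

```bash
python3 plan.py 460 301 -21 90; python3 - <<'E'
from look import *
look("w8")
E
```

```text
now [458.9 286.6  35. ] yaw 90.16 t 20.35 w 22.4
3 rows rot [0.001, -0.002, 0.009]
[0.239, 0.019, 0.933]
```

View pics/w8.png

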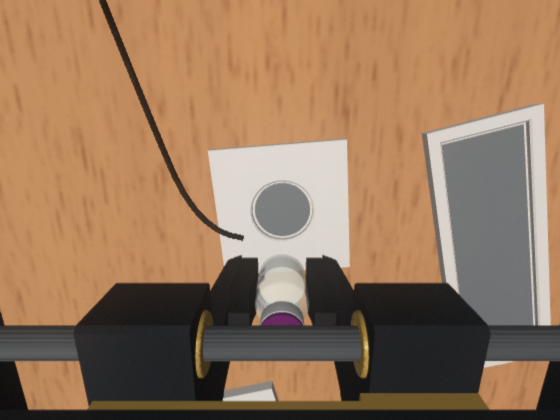

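The vial is held at (282,290) and the small recess centre is at (282,210). The cable's end lies over the holder corner at (243,238), so I'll measure both.

```bash
python3 - <<'E'
from look import *
c,T=look("w8b");P=pts3(c,T)
print(cast(c,T,[(282,210)],.004)*1000,cast(c,T,[(243,238),(215,228),(180,185)],.009)*1000,P[238,243],P[227,212],P[185,180],P[100,146])
hsv=cv2.cvtColor(c["img"],cv2.COLOR_RGB2HSV).astype(int)
w=((hsv[...,1]<60)&(hsv[...,2]<150)).astype(np.uint8);w[:170]=0;w[250:]=0;w[:,:245]=0;w[:,320:]=0
k=max(cv2.findContours(w,0,1)[0],key=cv2.contourArea)[:,0];p=cast(c,T,k,.004)*1000;print(p.min(0),p.max(0))
E
python3 plan.py 460 301 -20 90
```

```text
[[458.58047079 299.14616019   4.        ]] [[433.24417415 281.56458073   9.        ]
 [415.4072364  288.42702386   9.        ]
 [395.2795029  316.67551714   9.        ]] [0.43313427 0.28121125 0.00809905] [0.41385743 0.28966802 0.01058098] [0.3939883  0.31574426 0.00479128] [0.37787302 0.3667831  0.00344917]
[441.02773425 283.21295678   4.        ] [476.11723086 318.30288028   4.        ]
now [459.1 284.3  34.8] yaw 90.08 t 20.45 w 22.5
3 rows rot [-0.002, 0.001, 0.005]
[0.279, 0.016, 0.913]
```

Call:
{"fn": "jog_arm", "kwargs": {
  "offset": [
    [0.5, 0, 0.2],
    [0.41, 0, 0.5],
    [0, 0, 0.6],
    [0, 0, 0.6],
    [0, 0, 0.5],
    [0, 0, 0.25],
    [0, 0, 0.13],
    [0, 0, 0]
  ],
  "rot": [
    [0, 0, 0],
    [0, 0, 0],
    [0, 0, 0],
    [0, 0, 0],
    [0, 0, 0],
    [0, 0, 0],
    [0, 0, 0],
    [0, 0, 0]
  ]
}}

```text
time_s: 21.12
eef_pos: [0.4597, 0.3021, -0.0212]
tcp_rot: [-2.222, -2.221, 0.001]
ft_force: [-0.4, -0.2, -0.5]
width: 0.258
grip_force: 10.0
```

Call:
{"fn": "jog_arm", "kwargs": {
  "offset": [
    [0, 0, 0],
    [0, 0, 0],
    [0, 0, 0]
  ],
  "rot": [
    [0, 0, 0],
    [0, 0, 0],
    [0, 0, 0]
  ]
}}

```text
time_s: 21.37
eef_pos: [0.4602, 0.3022, -0.0206]
tcp_rot: [2.221, 2.221, 0.001]
ft_force: [-0.5, 0.1, 0.4]
width: 0.253
grip_force: 10.0
```

```bash
python3 plan.py 460 301 -20 90; python3 - <<'E'
from bench import bot
print(bot.sense()["ft_force"])
E
```

```text
now [460.2 302.2 -20.6] yaw 89.99 t 21.37 w 22.3
1 rows rot [0.006, -0.002, -0.001]
[-0.062, -0.008, -0.031]
[-0.46374715  0.06254139  0.39110402]
```

Call:
{"fn": "jog_arm", "kwargs": {
  "offset": [
    [0, 0, 0],
    [0, 0, 0],
    [0, 0, 0],
    [0, 0, 0],
    [0, 0, -0.5],
    [0, 0, -1],
    [0, 0, -1],
    [0, 0, -1]
  ],
  "rot": [
    [0, 0, 0],
    [0, 0, 0],
    [0, 0, 0],
    [0, 0, 0],
    [0, 0, 0],
    [0, 0, 0],
    [0, 0, 0],
    [0, 0, 0]
  ],
  "hand": 0
}}

```text
time_s: 22.03
eef_pos: [0.4598, 0.3022, 0.0506]
tcp_rot: [-2.221, -2.221, 0.0]
ft_force: [0.1, 0.1, 0.3]
width: 0.502
grip_force: 0.0
```

Call:
{"fn": "jog_arm", "kwargs": {
  "offset": [
    [-0.3, 0, -1],
    [-0.8, 0.2, 0],
    [-1, 0.3, 0],
    [-1, 0.3, 0],
    [-1, 0.3, 0],
    [-1, 0.3, 0],
    [-1, 0.3, 0],
    [-1, 0.3, 0]
  ],
  "rot": [
    [0, 0, 0],
    [0, 0, 0],
    [0, 0, 0],
    [0, 0, 0],
    [0, 0, 0],
    [0, 0, 0],
    [0, 0, 0],
    [0, 0, 0]
  ]
}}

```text
time_s: 22.7
eef_pos: [0.5002, 0.1592, 0.07]
tcp_rot: [2.221, 2.221, 0.001]
ft_force: [0.3, 0.3, 0.8]
width: 0.497
grip_force: 0.0
```

```bash
python3 plan.py 615 -230 70 90; python3 - <<'E'
from look import *
import pickle
d={n:bot.camera(n) for n in("top","scene")};pickle.dump(d,open("c1.pkl","wb"))
ims=[d["top"]["img"][190:300,90:260],d["scene"]["img"][230:340,150:320]]
cv2.imwrite("pics/chk.png",cv2.resize(np.vstack(ims)[:,:,::-1],None,fx=2.7,fy=2.7))
E
```

```text
now [500.2 159.2  70. ] yaw 90.0 t 22.7 w 43.8
20 rows rot [0.0, -0.0, -0.0]
[-0.973, 0.287, 0.0]
```

View pics/chk.png

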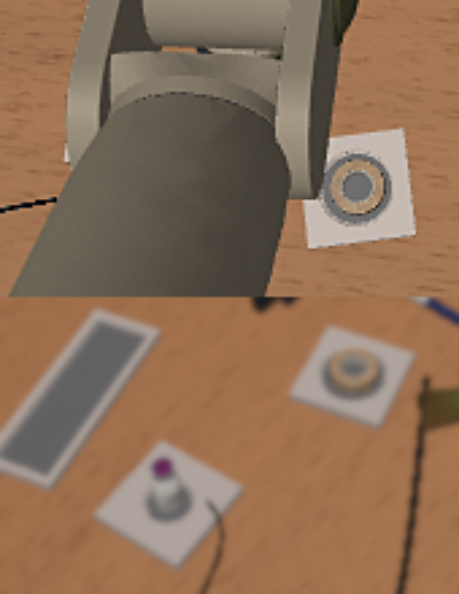

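Upper crop: the narrow roll sits in its recess at (357,188). Lower crop: the vial stands upright in the small recess at (165,490). On to the stapler.

Call:
{"fn": "jog_arm", "kwargs": {
  "offset": [
    [-0.97, 0.29, 0],
    [-0.97, 0.29, 0],
    [-0.97, 0.29, 0],
    [-0.97, 0.29, 0],
    [-0.97, 0.29, 0],
    [-0.97, 0.29, 0],
    [-0.97, 0.29, 0],
    [-0.97, 0.29, 0]
  ],
  "rot": [
    [0, 0, 0],
    [0, 0, 0],
    [0, 0, 0],
    [0, 0, 0],
    [0, 0, 0],
    [0, 0, 0],
    [0, 0, 0],
    [0, 0, 0]
  ],
  "hand": 1
}}

```text
time_s: 23.47
eef_pos: [0.5465, 0.005, 0.0697]
tcp_rot: [2.221, 2.222, 0.001]
ft_force: [-0.1, -0.1, -0.0]
width: 1.0
grip_force: 0.0
```

Call:
{"fn": "jog_arm", "kwargs": {
  "offset": [
    [-0.97, 0.29, 0],
    [-0.97, 0.29, 0],
    [-0.97, 0.29, 0],
    [-0.97, 0.29, 0],
    [-0.97, 0.29, 0],
    [-0.97, 0.29, 0],
    [-0.97, 0.29, 0],
    [-0.97, 0.29, 0]
  ],
  "rot": [
    [0, 0, 0],
    [0, 0, 0],
    [0, 0, 0],
    [0, 0, 0],
    [0, 0, 0],
    [0, 0, 0],
    [0, 0, 0],
    [0, 0, 0]
  ]
}}

```text
time_s: 24.13
eef_pos: [0.5931, -0.1501, 0.0697]
tcp_rot: [2.221, 2.222, 0.0]
ft_force: [-0.7, 0.3, 0.3]
width: 0.998
grip_force: 0.0
```

Call:
{"fn": "jog_arm", "kwargs": {
  "offset": [
    [-0.97, 0.29, 0],
    [-0.97, 0.29, 0],
    [-0.97, 0.29, 0],
    [-0.97, 0.29, 0],
    [0, 0, 0],
    [0, 0, 0],
    [0, 0, 0]
  ],
  "rot": [
    [0, 0, 0],
    [0, 0, 0],
    [0, 0, 0],
    [0, 0, 0],
    [0, 0, -0.54],
    [0, 0, -0.54],
    [0, 0, 0]
  ]
}}

```text
time_s: 24.72
eef_pos: [0.6162, -0.2271, 0.0695]
tcp_rot: [-2.096, -2.34, -0.0]
ft_force: [0.3, 0.9, -0.5]
width: 0.998
grip_force: 0.0
```

```bash
python3 plan.py 616 -268 -10 96; python3 - <<'E'
from look import *
import pickle
np.set_printoptions(suppress=True,precision=4)
c,T=look("w9");P=pts3(c,T);x,y,z=P[...,0],P[...,1],P[...,2]
hsv=cv2.cvtColor(c["img"],cv2.COLOR_RGB2HSV).astype(int)
m=(abs(x-.616)<.05)&(abs(y+.26)<.1)&(z>.028)&(z<.052)&(np.mgrid[:420,:560][0]<325)
for a in np.arange(-.34,-.18,.01):
    k=m&(abs(y-a)<.005)
    if k.sum()>20: print("%.3f"%a,k.sum(),np.percentile(x[k],[2,98]),np.percentile(z[k],[50,95]))
print("y max",np.percentile(y[m],[1,99.5]))
# top camera, depth high part
d=pickle.load(open("c0.pkl","rb"))["top"];P=pts3(d,d["extrinsics"]);m=(P[...,2]>.03)&(abs(P[...,0]-.616)<.05)&(abs(P[...,1]+.265)<.1)
k=np.argwhere(m)[:,::-1];p=cast(d,d["extrinsics"],k,.043)[:,:2]*1000;print("top",cv2.minAreaRect(p.astype(np.float32)))
E
```

```text
now [ 616.2 -227.1   69.5] yaw 96.31 t 24.72 w 87.8
5 rows rot [0.0, -0.001, 0.011]
[-0.407, -0.047, 0.795]
-0.300 37 [0.6121 0.636 ] [0.0423 0.0443]
-0.290 414 [0.6109 0.6349] [0.044  0.0454]
-0.280 432 [0.61   0.6336] [0.0446 0.0459]
-0.270 460 [0.6084 0.6323] [0.0449 0.0461]
-0.260 507 [0.6075 0.6312] [0.0444 0.0458]
-0.250 497 [0.6062 0.63  ] [0.0438 0.0451]
-0.240 527 [0.6047 0.6279] [0.043  0.0445]
-0.230 617 [0.6012 0.629 ] [0.0421 0.0438]
-0.220 668 [0.6002 0.6282] [0.0405 0.0428]
-0.210 704 [0.5985 0.6272] [0.0374 0.0399]
-0.200 518 [0.5981 0.6259] [0.0351 0.037 ]
y max [-0.2945 -0.1968]
top ((617.936279296875, -269.33453369140625), (30.204872131347656, 147.35504150390625), 6.836971282958984)
```

View pics/w9.png

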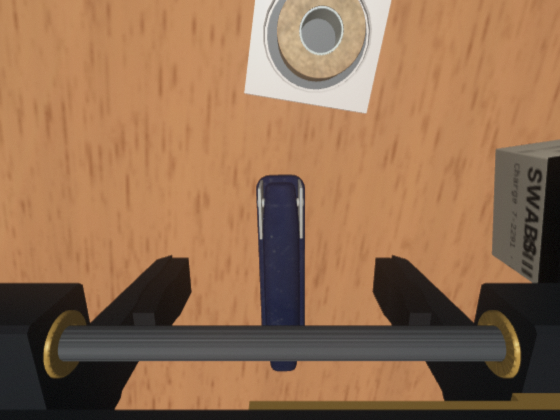

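The stapler is centred at (282,270), with its near end at row 175. The wide roll sits in its recess at (320,30). There's a swab box at (515,210), so I'll check clearance to it.

```bash
python3 - <<'E'
from look import *
import pickle
d=pickle.load(open("c0.pkl","rb"))["top"];P=pts3(d,d["extrinsics"]);x,y,z=P[...,0],P[...,1],P[...,2]
m=(z>.02)&(x>.67)&(x<.85)&(y<-.1)&(y>-.31);print(x[m].min(),y[m].min(),y[m].max(),np.percentile(z[m],95))
for a in np.arange(-.3,-.1,.02):
    k=m&(abs(y-a)<.01)
    if k.sum()>5: print("%.2f"%a,np.percentile(x[k],2).round(3),np.percentile(z[k],95).round(3))
E
python3 plan.py 620 -268 -11 97
```

```text
0.7642173810688453 -0.24590700473324925 -0.13901832908653952 0.07055418046750722
-0.24 0.782 0.07
-0.22 0.778 0.07
-0.20 0.773 0.071
-0.18 0.767 0.071
-0.16 0.765 0.07
-0.14 0.813 0.069
now [ 616.2 -227.    69.5] yaw 96.16 t 24.77 w 88.0
5 rows rot [0.0, -0.0, -0.029]
[-0.412, -0.006, 0.805]
```

Call:
{"fn": "jog_arm", "kwargs": {
  "offset": [
    [-0.7, -0.01, 0],
    [-0.7, -0.01, 0.3],
    [-0.66, -0.01, 0.8],
    [0, 0, 1],
    [0, 0, 1],
    [0, 0, 0.6],
    [0, 0, 0.32],
    [0, 0, 0]
  ],
  "rot": [
    [0, 0, -0.14],
    [0, 0, 0],
    [0, 0, 0],
    [0, 0, 0],
    [0, 0, 0],
    [0, 0, 0],
    [0, 0, 0],
    [0, 0, 0]
  ]
}}

```text
time_s: 25.43
eef_pos: [0.6197, -0.2684, -0.0126]
tcp_rot: [-2.081, -2.35, 0.001]
ft_force: [-0.3, 0.7, -0.2]
width: 1.0
grip_force: 0.0
```

Call:
{"fn": "jog_arm", "kwargs": {
  "offset": [
    [0, 0, 0],
    [0, 0, 0],
    [0, 0, 0],
    [0, 0, 0],
    [0, 0, 0],
    [0, 0, 0],
    [0, 0, 0],
    [0, 0, 0]
  ],
  "rot": [
    [0, 0, 0],
    [0, 0, 0],
    [0, 0, 0],
    [0, 0, 0],
    [0, 0, 0],
    [0, 0, 0],
    [0, 0, 0],
    [0, 0, 0]
  ],
  "hand": -1,
  "force": 30
}}

```text
time_s: 26.1
eef_pos: [0.6202, -0.2688, -0.0112]
tcp_rot: [2.082, 2.353, 0.0]
ft_force: [-0.1, -0.2, -0.3]
width: 0.421
grip_force: 0.0
```

Call:
{"fn": "jog_arm", "kwargs": {
  "offset": [
    [0, 0, 0],
    [0, 0, 0],
    [0, 0, 0],
    [0, 0, 0],
    [0, 0, 0],
    [0, 0, 0],
    [0, 0, 0]
  ],
  "rot": [
    [0, 0, 0],
    [0, 0, 0],
    [0, 0, 0],
    [0, 0, 0],
    [0, 0, 0],
    [0, 0, 0],
    [0, 0, 0]
  ]
}}

```text
time_s: 26.68
eef_pos: [0.6202, -0.2688, -0.0112]
tcp_rot: [2.082, 2.353, 0.0]
ft_force: [-0.3, -1.3, -0.5]
width: 0.271
grip_force: 30.0
```

Call:
{"fn": "jog_arm", "kwargs": {
  "offset": [
    [0, 0, -0.5],
    [0, 0, -1],
    [0, 0, -1],
    [0, 0, -0.5],
    [0, 0, 0]
  ],
  "rot": [
    [0, 0, 0],
    [0, 0, 0],
    [0, 0, 0],
    [0, 0, 0],
    [0, 0, 0]
  ]
}}

```text
time_s: 27.1
eef_pos: [0.6211, -0.2694, 0.0516]
tcp_rot: [2.079, 2.349, 0.001]
ft_force: [0.5, -0.4, -2.1]
width: 0.273
grip_force: 30.0
```

```bash
python3 plan.py 600 215 49 97; python3 -c "
from bench import bot;print(bot.sense()['ft_force'],bot.sense()['ft_torque'])"
```

```text
now [ 621.1 -269.4   51.6] yaw 96.99 t 27.1 w 24.0
25 rows rot [0.001, 0.001, -0.0]
[0.967, 0.076, 0.003]
[ 0.50251905 -0.39815252 -2.07635494] [ 0.02596133 -0.10389835 -0.10878512]
```

Call:
{"fn": "jog_arm", "kwargs": {
  "offset": [
    [0.4, 0.08, 0],
    [0.8, 0.08, 0],
    [0.97, 0.08, 0],
    [0.97, 0.08, 0],
    [0.97, 0.08, 0],
    [0.97, 0.08, 0],
    [0.97, 0.08, 0],
    [0.97, 0.08, 0]
  ],
  "rot": [
    [0, 0, 0],
    [0, 0, 0],
    [0, 0, 0],
    [0, 0, 0],
    [0, 0, 0],
    [0, 0, 0],
    [0, 0, 0],
    [0, 0, 0]
  ]
}}

```text
time_s: 27.77
eef_pos: [0.6146, -0.1251, 0.0474]
tcp_rot: [-2.079, -2.351, 0.001]
ft_force: [-0.3, -0.1, -2.3]
width: 0.274
grip_force: 30.0
```

Call:
{"fn": "jog_arm", "kwargs": {
  "offset": [
    [0.97, 0.08, 0],
    [0.97, 0.08, 0],
    [0.97, 0.08, 0],
    [0.97, 0.08, 0],
    [0.97, 0.08, 0],
    [0.97, 0.08, 0],
    [0.97, 0.08, 0],
    [0.97, 0.08, 0]
  ],
  "rot": [
    [0, 0, 0],
    [0, 0, 0],
    [0, 0, 0],
    [0, 0, 0],
    [0, 0, 0],
    [0, 0, 0],
    [0, 0, 0],
    [0, 0, 0]
  ]
}}

```text
time_s: 28.43
eef_pos: [0.6081, 0.0302, 0.0475]
tcp_rot: [-2.079, -2.352, 0.002]
ft_force: [0.1, -0.5, -2.8]
width: 0.27
grip_force: 30.0
```

Call:
{"fn": "jog_arm", "kwargs": {
  "offset": [
    [0.97, 0.08, 0],
    [0.97, 0.08, 0],
    [0.97, 0.08, 0],
    [0.97, 0.08, 0],
    [0.97, 0.08, 0],
    [0.97, 0.08, 0],
    [0.97, 0.08, 0],
    [0.7, 0.08, 0]
  ],
  "rot": [
    [0, 0, 0],
    [0, 0, 0],
    [0, 0, 0],
    [0, 0, 0],
    [0, 0, 0],
    [0, 0, 0],
    [0, 0, 0],
    [0, 0, 0]
  ]
}}

```text
time_s: 29.1
eef_pos: [0.6022, 0.1807, 0.0475]
tcp_rot: [-2.079, -2.353, 0.003]
ft_force: [-0.6, -0.1, -1.5]
width: 0.272
grip_force: 30.0
```

Call:
{"fn": "jog_arm", "kwargs": {
  "offset": [
    [0.4, 0, 0],
    [0, 0, 0],
    [0, 0, 0]
  ],
  "rot": [
    [0, 0, -0.5],
    [0, 0, -0.5],
    [0, 0, -0.34]
  ]
}}

```text
time_s: 29.35
eef_pos: [0.6018, 0.1874, 0.0478]
tcp_rot: [-1.914, -2.49, 0.002]
ft_force: [0.4, -0.6, -1.8]
width: 0.268
grip_force: 30.0
```

```bash
python3 plan.py 600 271 49 104.7; python3 - <<'E'
from look import *
c,T=look("w10");P=pts3(c,T);x,y,z=P[...,0],P[...,1],P[...,2]
hsv=cv2.cvtColor(c["img"],cv2.COLOR_RGB2HSV);S,V=hsv[...,1].astype(int),hsv[...,2].astype(int)
m=((S<60)&(V>60)&(z<.02)&(abs(x-.6)<.08)&(abs(y-.27)<.11)).astype(np.uint8)
k=max(cv2.findContours(m,0,1)[0],key=cv2.contourArea)[:,0];p=cast(c,T,k,.008)[:,:2]*1000
print("white",p[p[:,1].argmax()],p[p[:,0].argmin()],p[p[:,0].argmax()])
# side edges: slice along y
for a in (290,310,330): 
    q=m.astype(bool)&(abs(y*1000-a)<3); print(a,np.percentile(x[q],[1,99]))
E
```

```text
now [601.8 187.4  47.8] yaw 104.9 t 29.35 w 23.6
5 rows rot [-0.004, -0.001, 0.007]
[0.813, 0.197, -0.012]
white [618.86799617 332.61876765] [553.4781155  315.28118511] [655.38647034 193.19957024]
290 [0.56063652 0.62971439]
310 [0.55503632 0.62440234]
330 [0.59619533 0.62018048]
```

View pics/w10.png

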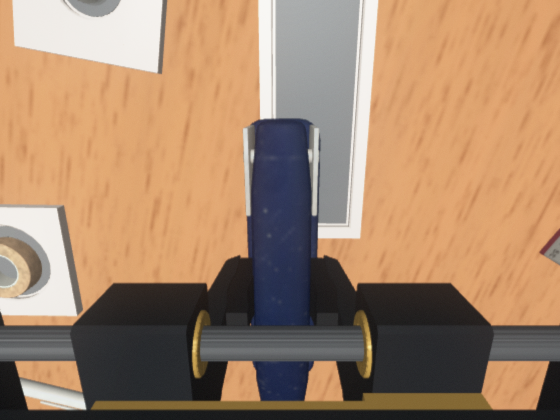

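The stapler is held level at (282,220), parallel to the long recess at (317,115). The vial (93,5) and narrow roll (5,265) are in place.

Call:
{"fn": "jog_arm", "kwargs": {
  "offset": [
    [0.6, 0.18, 0],
    [0.9, 0.2, 0],
    [0.97, 0.2, 0],
    [0.9, 0.2, 0],
    [0.7, 0.2, 0],
    [0, 0, 0.3],
    [0, 0, 0.6],
    [0, 0, 0]
  ],
  "rot": [
    [0, 0, 0.02],
    [0, 0, 0],
    [0, 0, 0],
    [0, 0, 0],
    [0, 0, 0],
    [0, 0, 0],
    [0, 0, 0],
    [0, 0, 0]
  ]
}}

```text
time_s: 30.07
eef_pos: [0.6001, 0.269, 0.0276]
tcp_rot: [-1.921, -2.482, 0.006]
ft_force: [-0.9, -0.2, -2.9]
width: 0.274
grip_force: 30.0
```

```bash
python3 plan.py 600.3 271 -6.5 104.8; python3 - <<'E'
from look import *
c,T=look("w11");P=pts3(c,T);x,y,z=P[...,0],P[...,1],P[...,2]
hsv=cv2.cvtColor(c["img"],cv2.COLOR_RGB2HSV);S,V=hsv[...,1].astype(int),hsv[...,2].astype(int)
k=(S>80)&(V<90)&(z>.035)&(z<.08)&(abs(x-.6)<.06)&(y>.24);m=(S<60)&(V>60)&(z<.014)&(abs(x-.6)<.08)&(abs(y-.27)<.11)
for a in (290,310,330,340,350): 
    q=m&(abs(y*1000-a)<3); r=k&(abs(y*1000-a)<3); print(a,q.sum(),q.sum() and np.percentile(x[q],[1,99]),r.sum() and np.percentile(x[r],[1,99]))
print("ends",np.percentile(y[m],99.8),np.percentile(y[k],99.8))
E
```

```text
now [600.1 269.   27.6] yaw 104.52 t 30.07 w 24.1
2 rows rot [-0.024, 0.001, -0.024]
[0.049, 0.021, 0.853]
290 375 [0.56008216 0.6303251 ] [0.57758866 0.61289385]
310 401 [0.55480478 0.62513773] [0.57729152 0.60097301]
330 518 [0.54993301 0.61974359] [0.57464239 0.59509927]
340 1116 [0.5477742  0.61663656] [0.57805415 0.59381875]
350 1358 [0.54617336 0.61401928] 0
ends 0.3651928965211737 0.34052099772431993
```

Call:
{"fn": "jog_arm", "kwargs": {
  "offset": [
    [0.05, 0.02, 0.5],
    [0, 0, 0.5],
    [0, 0, 0.35],
    [0, 0, 0.2],
    [0, 0, 0.12],
    [0, 0, 0],
    [0, 0, 0],
    [0, 0, 0]
  ],
  "rot": [
    [0, 0, 0],
    [0, 0, 0],
    [0, 0, 0],
    [0, 0, 0],
    [0, 0, 0],
    [0, 0, 0],
    [0, 0, 0],
    [0, 0, 0]
  ]
}}

```text
time_s: 30.78
eef_pos: [0.602, 0.2708, -0.0022]
tcp_rot: [1.922, 2.485, 0.001]
ft_force: [-0.3, -0.1, -2.5]
width: 0.272
grip_force: 30.0
```

Call:
{"fn": "jog_arm", "kwargs": {
  "offset": [
    [0, -0.07, 0],
    [0, 0, 0.1],
    [0, 0, 0.08],
    [0, 0, 0.05],
    [0, 0, 0],
    [0, 0, 0]
  ],
  "rot": [
    [0, 0, 0],
    [0, 0, 0],
    [0, 0, 0],
    [0, 0, 0],
    [0, 0, 0],
    [0, 0, 0]
  ]
}}

```text
time_s: 31.28
eef_pos: [0.6004, 0.2704, -0.0072]
tcp_rot: [-1.922, -2.485, -0.0]
ft_force: [-0.4, 1.6, -1.8]
width: 0.271
grip_force: 30.0
```

Now release, rise, and clear the view.

Call:
{"fn": "jog_arm", "kwargs": {
  "offset": [
    [0, 0, 0],
    [0, 0, 0],
    [0, 0, 0],
    [0, 0, 0],
    [0, 0, -0.4],
    [0, 0, -0.8],
    [0, 0, -1],
    [0, 0, -1]
  ],
  "rot": [
    [0, 0, 0],
    [0, 0, 0],
    [0, 0, 0],
    [0, 0, 0],
    [0, 0, 0],
    [0, 0, 0],
    [0, 0, 0],
    [0, 0, 0]
  ],
  "hand": 0.2
}}

```text
time_s: 31.95
eef_pos: [0.6003, 0.2703, 0.058]
tcp_rot: [-1.922, -2.485, 0.0]
ft_force: [-0.8, -0.1, 1.0]
width: 0.6
grip_force: 0.0
```

Call:
{"fn": "jog_arm", "kwargs": {
  "offset": [
    [-1, 0, -1],
    [-1, 0, -1],
    [-1, 0, -1],
    [-1, 0, -0.5],
    [-1, 0, 0],
    [-1, 0, 0],
    [-1, 0, 0],
    [-1, 0, 0]
  ],
  "rot": [
    [0, 0, 0],
    [0, 0, 0],
    [0, 0, 0],
    [0, 0, 0],
    [0, 0, 0],
    [0, 0, 0],
    [0, 0, 0],
    [0, 0, 0]
  ]
}}

```text
time_s: 32.62
eef_pos: [0.6407, 0.1145, 0.1276]
tcp_rot: [1.922, 2.484, 0.001]
ft_force: [-0.1, 0.4, -0.5]
width: 0.598
grip_force: 0.0
```

Call:
{"fn": "jog_arm", "kwargs": {
  "offset": [
    [-1, -0.5, 0],
    [-1, -0.5, 0],
    [-1, -0.5, 0],
    [-1, -0.5, 0],
    [-0.5, 0, 0],
    [0, 0, 0],
    [0, 0, 0],
    [0, 0, 0]
  ],
  "rot": [
    [0, 0, 0],
    [0, 0, 0],
    [0, 0, 0],
    [0, 0, 0],
    [0, 0, 0],
    [0, 0, 0],
    [0, 0, 0],
    [0, 0, 0]
  ]
}}

```text
time_s: 33.28
eef_pos: [0.6247, 0.0194, 0.1269]
tcp_rot: [1.921, 2.486, 0.001]
ft_force: [-0.5, 0.3, -0.2]
width: 0.597
grip_force: 0.0
```

```bash
python3 - <<'E'
from look import *
c=bot.camera("scene");w,T=look("w12");a=c["img"][130:330,130:420];b=cv2.resize(w["img"],(400,300))
a=cv2.resize(a,(400,276));cv2.imwrite("pics/final.png",np.vstack([a,b])[:,:,::-1])
P=pts3(w,T);x,y,z=P[...,0],P[...,1],P[...,2]
for n,(X,Y) in dict(stap=(.6,.27),vial=(.4597,.3),nar=(.4215,.109)).items():
    k=(abs(x-X)<.04)&(abs(y-Y)<.06)&(z>.011)&(z<.08); print(n,k.sum(),k.any() and [np.percentile(q[k],[1,99]).round(4) for q in(x,y,z)])
E
```

```text
stap 0 False
vial 0 False
nar 2076 [array([0.4014, 0.4417]), array([0.0883, 0.1269]), array([0.0112, 0.0184])]
```

View pics/final.png

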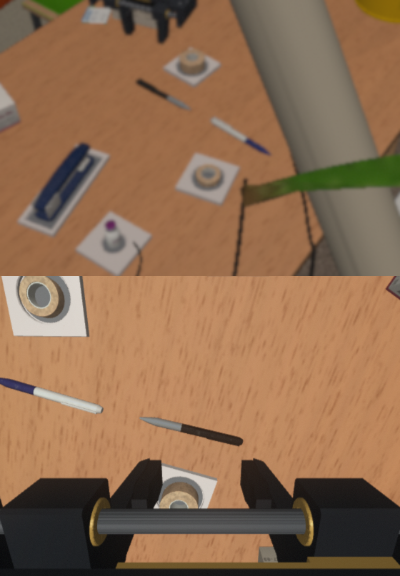

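Upper half: the stapler is in the long recess (65,190), the vial in the small one (110,240), and both rolls are in theirs (208,175) and (192,60). The pens are undisturbed. One last depth check of the stapler before I hand in.

```bash
python3 - <<'E'
from look import *
for n in("scene","top"):
    c=bot.camera(n);P=pts3(c,c["extrinsics"]);x,y,z=P[...,0],P[...,1],P[...,2]
    k=(abs(x-.6)<.07)&(abs(y-.27)<.1)&(z>.016)&(z<.1)
    if k.any():
        p=np.c_[x[k],y[k]].astype(np.float32)*1000;print(n,k.sum(),cv2.minAreaRect(p),np.percentile(z[k],[50,95,99]))
    k=(abs(x-.46)<.025)&(abs(y-.3)<.025)&(z>.016)&(z<.1)
    if k.any():print("vial",x[k].mean(),y[k].mean(),np.percentile(z[k],[95,99]))
E
```

```text
scene 779 ((600.7903442382812, 269.6090087890625), (31.67174530029297, 146.50830078125), 15.792952537536621) [0.04249986 0.04830068 0.04985254]
vial 0.4551473784808524 0.3019869451431447 [0.05328032 0.05400841]
top 906 ((599.3243408203125, 266.7248229980469), (33.024417877197266, 147.31060791015625), 13.223969459533691) [0.04481691 0.05025861 0.05221218]
vial 0.4590383042607109 0.29428288727781154 [0.05479491 0.05561184]
```

Stapler top is at 49 mm and vial top at 53 mm, so both are fully seated.

```bash
python3 -c "
from bench import bot;print(bot.finish_job())"
```

```text
the job is handed in; nothing more can be done
None
```

The job is handed in: both rolls, the vial and the stapler are seated in their matching holders, and the two pens were left untouched, with about 33 s of the 99 s used.

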